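# Pack the test tiles and lock the case

### The arm

A 6-joint arm with a two-finger parallel gripper is mounted at the origin on the work surface. World frame = base frame: x ahead of the robot, y to its left, z up, the work surface at z = 0. Lengths are in m, angles in rad, forces in N, time in s.
With the tool pointing down it reaches from about 0.35 to 0.775 m from the base axis. Payload 7.3 kg.
Tool frame: the origin (TCP) lies on the centre line of the jaws, within the pads' length; the fingertips stand tip_reach ahead of it and the grasp point (between the pads) lies 6 mm ahead of it (tip_reach is the distance from the TCP to the fingertips, in m); x points along the fingers, y is the direction in which the jaws open and shut, and the axes are right-handed (so a half turn about x gives the same grasp; the last joint's range is limited). The gripper opens to 92 mm and grips with 3 to 60 N. Pads are 19 mm wide; open, the fingers measure 130 mm over their backs; the gripper's body (75 mm by 190 mm) begins 47 mm behind the grasp point.
Start: joints at [1.123, 0.342, 1.524, -0, 1.275, -0.146], TCP at [0.156, 0.501, 0.252] pointing down, gripper open.
Joint ranges: [-2.53, 2.53], [-0.77, 2.02], [0.04, 2.7], [-1, 4.14], [0.28, 2.66], [-3.11, 3.11]. Speed limits (rad/s): [2.57, 2.57, 3.14, 3.14, 3.14, 3.14].

### API

Orientations are given as [roll, pitch, yaw] about the fixed x, y, z axes, in that order (R = Rz(yaw) Ry(pitch) Rx(roll)).
In Python, from cell import observe, read_camera, get_calibration, hand_in, tip_reach gives the robot as it stands. The module is installed in compiled form; this text tells all that it offers.
- The arm moves only by the shell command python3 -m crank 'ROWS' [FORCE]. ROWS is JSON, a list of rows, each an object of numbers: "fingers": the opening, from -1 (shut) to 1 (fully open); "tx", "ty", "tz": the shift along the tool's x, y, z in units of 40 mm (1.0 is 40 mm); "roll": the turn about the tool's x in units of 10 degrees (1.0 is 10 degrees). In form: [{"fingers": .., "tx": .., "ty": .., "tz": .., "roll": ..}, ...]. A call has exactly 8 rows; each row is the pose to reach, as a shift and turn from the pose commanded when the call began, along the tool's axes at that moment; what a row does not reach only later rows make up. A row lasts 1/8 s, in which the tool goes at most 62.5 mm and 10.7 degrees, less where a joint would pass 70% of its speed; a pose out of reach is approached as far as the arm can. A call with a gripper value outside its range is refused whole. The fingers move at their own pace and stop on an object; FORCE is the grip in N (left out, the last holds). Time passes only in rows, so rows that repeat a pose let the fingers close, or fill a call up. It gives the time, the measured TCP pose, the force and the opening at its end, in the units of the state.
- observe(): the state, without advancing time (a new reading comes with each control period).
- read_camera(name): name is "scene" or "top" or "wrist"; returns (picture, depth): 420x560x3 uint8, red, green, blue; 420x560 float32, m along the optical axis (not along the pixel's ray), 0 where there is no reading.
- get_calibration(name): a dict with "vertical_fov" (degrees; the focal length in pixels is half the picture's height over the tangent of half this angle, whatever the lens; pixels are square), "cx", "cy" (the principal point, pixels), "pose" (4x4, takes a point from camera to world coordinates); the wrist camera has in their place "T_tool_cam" (4x4, takes a point from camera to tool coordinates, whose origin is the TCP and whose axes are the tool frame's). Camera axes: x right, y down, z forward; pixel columns grow to the right and rows downward; lengths in m; the calibration is good to about 2 mm. The wrist camera is an equidistant fisheye: a pixel r from the principal point sees the ray r / f radians off the axis. A picture is of the moment at which its call begins: read the wrist's pose just before it. get_calibration takes no time and is no camera call.
- hand_in(): hands the job in, once; it reports no verdict.
The state is a dict: "time": time; "qpos": joint angles; "qvel": joint speeds; "joint_efforts": joint torques, N m; "tool_pos": TCP position; "tool_rot": TCP orientation; "contact_force": force on the tool from outside, world axes, zero at the start; "torque": the same for the moment, N m; "opening": finger opening in m.
Only numpy, scipy, OpenCV 4.12 (cv2) and the standard library are available. Lean on these libraries where they do the work, as an engineer would, in place of code of your own. Each camera call takes 0.05 s, during which the arm holds its last target. There are 200 camera calls.

### The job

Pack the three test tiles away: hold the wooden batten as a straightedge and with it push the tiles together, without touching them with the fingers, through the mouth of the case until they are fully inside its bay, and put the batten back on the bench, clear of the case. Then shut the lid, push the sprung stud in and turn it a quarter turn clockwise until it locks. Leave everything else where it is.

Things in the scene. Friction and masses are not known exactly. Their poses are not given: they have to be found in the camera images.
- case: plywood case for test tiles, fixed to the bench. Origin: underside, under the centre of its bay; z up. Base board 8 mm thick, x -78..80, y -275..80 mm. Bay: inside x -58..58, y -63..63, walls 14 mm thick at -x, +x and +y, tops 38 mm above the bench. The -y part of the board is an open apron on which the tiles lie. An aluminium block at the -x side (x -122..-70, y -30..30, top 38 mm) takes the stud
- mouth (a point): middle of the bay's mouth, on the board's top (case x 0, y -63, z 8 mm; axes as the case's). The mouth is open towards -y, level with the apron: tiles are pushed in along the case's +y. The side walls (case x -72..-58, 58..72) end in the plane of the mouth, so a long straightedge pushed along +y stops against them, and the tiles are then in. Keep a gripper towards -x there: the open lid stands at +x
- lid (a joint): hinge of the aluminium lid over the bay: 0 shut, grows as it opens upward, 1.5 to 1.75 rad at the start; stiff, stays where it is left (under 6 N moves it at the free edge). Axis: along the case's y at case x = 64, z = 38 mm, the side far from the robot. To shut, push its outer face (the one with the stud) from behind towards the case's -x, then down
- lid_edge (a point): middle of the lid's free edge, 188 mm from the hinge axis. Lid 8 mm thick; shut it spans case x -124..70, y -74..76, z 38..46 mm (its -y edge is cut back to y -60 within 36 mm of the axis). A 22 mm skirt stands on its inner face along its -y edge (shut: case y -73..-67, x -56..28, just outside the mouth), so tiles that stick out keep it from shutting
- stud (a joint): turn of the sprung quarter-turn stud in the lid: 0 (at the start 0 to 0.1) unlocked, wing along the case's x; grows clockwise seen from above, to a stop at 1.5 rad (wing across, locked)
- stud_push (a joint): how far the stud is pushed in, m: 0 out, 0.019 fully in. Spring 4 N at first, 12 N fully in. Lid shut and turn near 0, its cross pin passes the slot in the block; hold it more than 0.016 in while turning it to its stop; let go there, it springs back to about 0.0125 and stays locked in a notch. Turned too little or not deep enough it does not lock
- stud_grip (a point): on the stud's axis (case x = -94, y = 0 when the lid is shut), 48 mm above the lid's outer face with the stud out: 16 mm below the top of its black wing grip, 64 mm long, 14 mm thick, 42 mm high, lower edge 22 mm above the lid. Moves with the stud; its x axis runs along the wing, z out of the lid
- tile1_center (a point): centre of terracotta test tile 1 of 3 alike, 100 x 40 x 12 mm (x, y, z), 0.09 kg, flat on the case's apron, long side roughly along the case's x. Three side by side fill 120 mm of the bay's 126 mm
- tile2_center (a point): centre of terracotta test tile 2 of 3 alike, 100 x 40 x 12 mm (x, y, z), 0.09 kg, flat on the case's apron, long side roughly along the case's x. Three side by side fill 120 mm of the bay's 126 mm
- tile3_center (a point): centre of terracotta test tile 3 of 3 alike, 100 x 40 x 12 mm (x, y, z), 0.09 kg, flat on the case's apron, long side roughly along the case's x. Three side by side fill 120 mm of the bay's 126 mm
- batten_center (a point): centre of the wooden batten (straightedge) 200 x 22 x 45 mm (x, y, z), 0.12 kg, standing on its long narrow side on the bench right of the case
- batten: the same batten, origin at its underside's centre
- brush_pot: white pot with brushes, 84 mm wide, 190 mm high; bystander; origin at its underside
- glaze_bowl: white bowl, 120 mm wide, 55 mm high; bystander; origin at its underside
- glaze_jar: jar, 70 mm wide, 95 mm high; bystander; origin at its underside
- small_jar: brown glass jar, 60 mm wide, 60 mm high; bystander; origin at its underside
- sponge: sponge 100 x 65 x 35 mm; bystander; origin at its underside
- scraper: flat scraper with a wooden handle, lying; bystander; origin at its underside
- tile1: the same tile, origin at its underside's centre
- tile2: the same tile, origin at its underside's centre
- tile3: the same tile, origin at its underside's centre
Mind the look-alikes: they are no part of the job. Leave any turquoise look-alike of the tile1 alone.

How it is judged:
By the outcome, as a careful person would: the job done as asked, in the order asked, and still so for the second after the job is handed in, with the robot touching nothing.
It also fails if it takes over 72 s, if anything falls off the work surface, if the arm or the gripper's body presses on something with over 40 N, if the wrist force passes 120 N, or if a joint passes its speed limit or range.

## Working session

There is one attempt and no reset: what is moved stays moved. The work goes in short steps, Python scripts to look and compute and a shell command to move; the robot and the scene stay as the last step left them, time stands still between calls to the robot, and variables do not carry over. Pictures are saved under pics/ and viewed, about 8 in all and at most 12, crops included, and the job is handed in when it is done.

```bash
mkdir -p pics; cat > h.py <<'E'
import numpy as np, cv2, json
from cell import *
def snap(n,f):
    s=observe(); p,d=read_camera(n); cv2.imwrite(f'pics/{f}.png',p[:,:,::-1]); np.savez(f'pics/{f}.npz',d=d,p=p,tp=s['tool_pos'],tr=s['tool_rot']); return p,d
def pts(n,d):
    c=get_calibration(n); f=d.shape[0]/2/np.tan(np.radians(c['vertical_fov'])/2)
    v,u=np.mgrid[:d.shape[0],:d.shape[1]]
    P=np.stack([(u-c['cx'])/f*d,(v-c['cy'])/f*d,d],-1)
    T=np.array(c['pose']); return P@T[:3,:3].T+T[:3,3]
E
python3 - <<'E'
from h import *
s=observe(); print(s['time'],s['tool_pos'],s['tool_rot'],s['opening'],tip_reach if not callable(tip_reach) else tip_reach())
for n in('scene','top'): 
    p,d=snap(n,n+'0'); c=get_calibration(n);print(c['pose'],c['vertical_fov'],c['cx'],c['cy'])
a=np.hstack([cv2.imread('pics/scene0.png'),cv2.imread('pics/top0.png')])
E
```

```text
0.0 [0.15586711 0.50094589 0.25107199] [-1.72210041  1.56930801 -2.02388648] 0.09184802287710377 0.025
[[ 0.69697687  0.53568136 -0.4767271   1.20785118]
 [ 0.71706593 -0.52647493  0.45677193 -0.68962298]
 [-0.00630065 -0.66020423 -0.7510597   1.16204474]
 [ 0.          0.          0.          1.        ]] 43.38168421178956 277.7357477566768 199.51054496473625
[[ 0.00551967 -0.9881571   0.15334628  0.33592815]
 [-0.99989634 -0.00341457  0.01398773 -0.0463254 ]
 [-0.01329846 -0.15340759 -0.98807351  1.42463615]
 [ 0.          0.          0.          1.        ]] 50.55212426707002 278.34672052239756 209.41183279350878
```

View pics/top0.png

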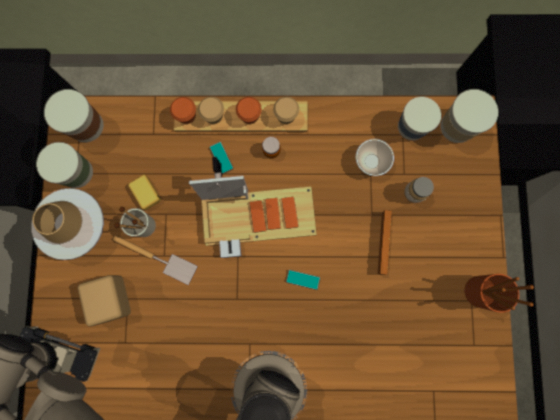

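View pics/scene0.png

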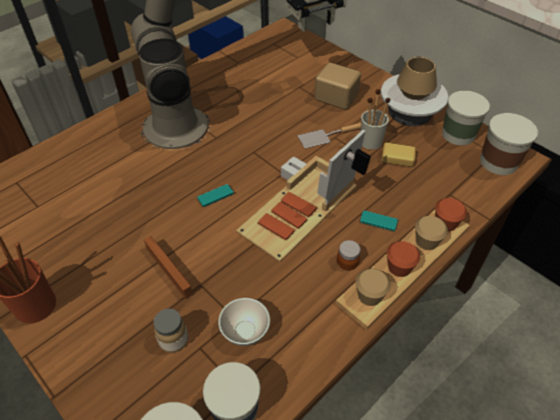

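Top view: the batten is at (386,243), and the tiles are at (257,216), (273,213) and (290,212) on the apron. The lid stands open at about (218,188), with the block at (230,248). Look-alikes: turquoise tiles at (221,157) and (303,280), which I'll leave alone. Next I'll measure with depth and an enlarged crop.

```bash
python3 - <<'E'
from h import *
z=np.load('pics/top0.npz'); p=z['p'].astype(int); P=pts('top',z['d'])
r,g,b=p[...,0],p[...,1],p[...,2]
zs=P[...,2]
print('bench z',np.median(zs[290:330,200:380]), 'board z',np.median(zs[225:235,260:300]))
def rect(m,name):
    q=P[m]; c,s,a=cv2.minAreaRect(q[:,:2].astype(np.float32)); print(name,len(q),np.round(c,4),np.round(s,4),round(a,1),'z',np.round(np.percentile(q[:,2],[5,50,95]),4))
red=(r>g*2)&(zs>0.012)&(zs<0.035); red[:195]=0; red[240:]=0; red[:,:245]=0; red[:,305:]=0
n,l,st,ce=cv2.connectedComponentsWithStats(red.astype(np.uint8))
for i in range(1,n):
    if st[i,4]>60: rect(l==i,'tile')
m=np.zeros_like(red); m[205:280,375:398]=1; rect(m&(zs>.03),'batten')
m=np.zeros_like(red); m[180:245,197:322]=1; rect(m&(zs>.004)&(zs<.05),'case')
m[:]=0; m[236:262,215:245]=1; rect(m&(zs>.03)&(zs<.05),'block')
m[:]=0; m[170:205,185:250]=1; 
for lo,hi in((.05,.1),(.1,.15),(.15,.25)): 
    k=m&(zs>lo)&(zs<hi)
    if k.sum()>20: rect(k,f'lid{lo}')
# board: fit line to lower(-x) and right edges
u,v=[],[]
im=cv2.imread('pics/top0.png'); cv2.imwrite('pics/c1.png',cv2.resize(im[165:285,190:325],None,fx=5.5,fy=5,interpolation=cv2.INTER_CUBIC))
S=np.load('pics/scene0.npz'); Q=pts('scene',S['d']); zz=Q[...,2]
np.save('pics/Q.npy',Q); cv2.imwrite('pics/c2.png',cv2.resize(cv2.imread('pics/scene0.png')[125:265,230:390],None,fx=5,fy=4.2,interpolation=cv2.INTER_CUBIC))
# scene: red tiles
p=S['p'].astype(int); r,g,b=p[...,0],p[...,1],p[...,2]; P=Q
red=(r>g*2)&(zz>0.012)&(zz<0.035);red[:185]=0;red[245:]=0;red[:,:250]=0;red[:,320:]=0
n,l,st,ce=cv2.connectedComponentsWithStats(red.astype(np.uint8))
for i in range(1,n):
    if st[i,4]>60: rect((l==i)&(zz>.016),'Stile')
m=np.zeros_like(red); m[230:300,140:195]=1; rect(m&(zz>.035),'Sbatten')
E
```

```text
bench z 0.00030465493356379714 board z 0.010392116492566994
tile 246 [ 0.5417 -0.0074] [0.0881 0.03  ] 5.1 z [0.0151 0.0201 0.0246]
tile 251 [ 0.5458 -0.0616] [0.0896 0.0301] 9.0 z [0.0154 0.0199 0.0244]
tile 252 [0.5324 0.0407] [0.0916 0.0308] 10.2 z [0.015  0.0201 0.0252]
batten 512 [ 0.3795 -0.2549] [0.1623 0.394 ] 34.2 z [0.0373 0.0444 0.0492]
case 5245 [0.5479 0.0363] [0.2114 0.4025] 1.0 z [0.0049 0.0106 0.039 ]
block 394 [0.4352 0.1256] [0.0628 0.0912] 0.6 z [0.033  0.0379 0.0429]
lid0.05 196 [0.591  0.1409] [0.1501 0.0226] 87.6 z [0.0532 0.0777 0.0984]
lid0.1 228 [0.5837 0.14  ] [0.0315 0.1491] 8.0 z [0.1035 0.1257 0.1469]
lid0.15 639 [0.6147 0.1426] [0.1506 0.0608] 87.7 z [0.155  0.2027 0.2276]
Stile 246 [0.5359 0.0362] [0.0949 0.0401] 8.1 z [0.0169 0.0201 0.024 ]
Stile 230 [ 0.5449 -0.0133] [0.0954 0.0394] 4.9 z [0.017  0.02   0.0239]
Stile 259 [ 0.5489 -0.0668] [0.0938 0.0406] 7.9 z [0.017  0.0198 0.0246]
Sbatten 626 [ 0.7892 -0.4914] [0.0711 0.9237] 69.1 z [0.039  0.045  0.0493]
```

View pics/c1.png

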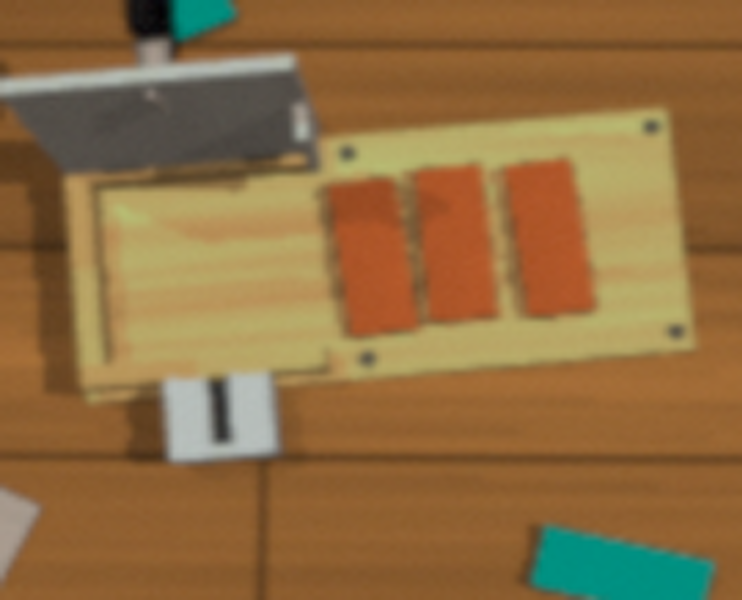

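View pics/c2.png

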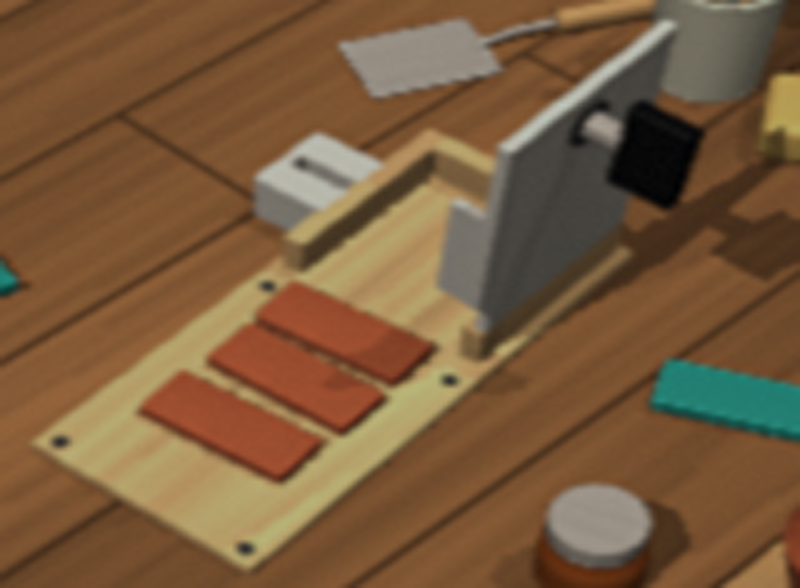

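```bash
cat >> h.py <<'E'
def ray(n,u,v,z):
    c=get_calibration(n); f=210/np.tan(np.radians(c['vertical_fov'])/2); T=np.array(c['pose'])
    r=T[:3,:3]@np.array([(u-c['cx'])/f,(v-c['cy'])/f,1]); return T[:3,3]+r*(z-T[2,3])/r[2]
def fit2(A,B):  # A case xy -> B world xy
    A=np.array(A,float);B=np.array(B,float);a=A-A.mean(0);b=B-B.mean(0)
    th=np.arctan2((a[:,0]*b[:,1]-a[:,1]*b[:,0]).sum(),(a*b).sum());R=np.array([[np.cos(th),-np.sin(th)],[np.sin(th),np.cos(th)]])
    t=B.mean(0)-R@A.mean(0); return th,t,np.round((B-A@R.T-t)*1000,1)
E
python3 - <<'E'
from h import *
T=[((693,350),(-.078,-.275),.008),((668,108),(.08,-.275),.008),((163,380),(-.072,.03),.038),((272,373),(-.072,-.03),.038),((280,453),(-.122,-.03),.038),((168,461),(-.122,.03),.038),((88,402),(-.078,.08),.008)]
S=[((35,441),(-.078,-.275),.008),((248,572),(.08,-.275),.008),((255,180),(-.122,-.03),.038),((318,133),(-.122,.03),.038)]
for n,L,f in(('top',T,lambda p:(190+(p[0]+.5)/5.5-.5,165+(p[1]+.5)/5-.5)),('scene',S,lambda p:(230+(p[0]+.5)/5-.5,125+(p[1]+.5)/4.2-.5))):
    B=[ray(n,*f(p),z)[:2] for p,_,z in L]; th,t,e=fit2([a for _,a,_ in L],B); print(n,np.degrees(th),t,e.tolist())
for n,win in(('top',(200,285,372,400)),('scene',(230,300,140,195))):
    z=np.load(f'pics/{n}0.npz'); P=pts(n,z['d']); a,b,c,d=win; q=P[a:b,c:d].reshape(-1,3)
    q=q[(q[:,2]>.038)&(q[:,2]<.052)&(np.abs(q[:,1]+.25)<.12)&(abs(q[:,0]-.48)<.15)]; m=np.median(q,0); 
    r=cv2.minAreaRect(q[:,:2].astype(np.float32)); w,V=np.linalg.eigh(np.cov(q[:,:2].T)); print(n,len(q),m,q.mean(0),np.degrees(np.arctan2(V[1,1],V[0,1])),r)
# lid angle from scene/top depth: lid face points
z=np.load('pics/top0.npz'); P=pts('top',z['d'])
q=P[172:203,185:250].reshape(-1,3); q=q[(q[:,2]>.07)&(q[:,2]<.3)]; print('lid top edge z',np.percentile(q[:,2],[90,98]))
E
```

```text
top 5.623217277800622 [0.52561553 0.1339819 ] [[-0.1, 1.7], [0.2, -0.2], [0.8, 0.9], [-0.4, -1.4], [-0.5, -2.0], [0.1, 1.6], [-0.1, -0.7]]
scene 5.462023403151527 [0.52662352 0.13199263] [[-0.1, 2.6], [0.2, -1.1], [0.8, -1.4], [-0.9, -0.1]]
top 425 [ 0.43663823 -0.35764953  0.0444626 ] [ 0.44027129 -0.35687783  0.04448678] 175.59101481408462 ((0.45008087158203125, -0.3588464558124542), (0.02354320138692856, 0.19906537234783173), 84.7347183227539)
scene 452 [ 0.43486903 -0.36049328  0.04510329] [ 0.43982586 -0.35966788  0.04513203] 176.40597746304906 ((0.45038697123527527, -0.3617110550403595), (0.022660378366708755, 0.20249047875404358), 84.62902069091797)
lid top edge z [0.22529516 0.22810885]
```

```bash
cat >> h.py <<'E'
from scipy.spatial.transform import Rotation as Ro
TH=np.radians(5.55); T0=np.array([.526,.133])
def c2w(x,y): return T0+np.array([np.cos(TH)*x-np.sin(TH)*y,np.sin(TH)*x+np.cos(TH)*y])/1000
def w2c(p): d=np.array(p[:2])-T0; return 1000*np.array([np.cos(TH)*d[0]+np.sin(TH)*d[1],-np.sin(TH)*d[0]+np.cos(TH)*d[1]])
def tool():
    s=observe(); R=Ro.from_euler('xyz',s['tool_rot']).as_matrix(); return s,np.array(s['tool_pos']),R
def yawdeg(R): return np.degrees(np.arctan2(R[1,1],R[0,1])) # heading of jaw axis y
def go(w,yaw=None):  # units to world point w (m) , jaw heading yaw deg
    s,p,R=tool(); u=R.T@(np.array(w)-p)/.04; y=yawdeg(R)
    o=f't={s["time"]:.2f} pos={np.round(p,4)} jaw={y:.1f} units tx,ty,tz={np.round(u,3)}'
    if yaw is not None: o+=f' roll={((y-yaw+90)%180-90)/10:.2f}'
    print(o,'F',np.round(s['contact_force'],1),'open',round(s['opening'],4),'q6 %.2f'%s['qpos'][5])
E
python3 - <<'E'
from h import *
s,p,R=tool(); print(np.round(R,3)); c=get_calibration('wrist'); print(np.round(c['T_tool_cam'],3),c['vertical_fov'],c['cx'],c['cy'])
a=np.radians(-5.3); b=np.array([.450,-.360])-0.040*np.array([np.cos(a),np.sin(a)]); print(b,[w2c(q) for q in [(.534,.038),(.5433,-.0105),(.547,-.064)]])
go([*b,.2],84.7)
E
```

```text
[[-0.001  0.297  0.955]
 [-0.001  0.955 -0.297]
 [-1.    -0.001 -0.   ]]
[[ 0.    -0.288  0.958 -0.133]
 [ 1.     0.    -0.    -0.001]
 [-0.     0.958  0.288 -0.078]
 [ 0.     0.     0.     1.   ]] 65.70646984690485 283.987937101372 202.67821149807983
[ 0.41017101 -0.35630518] [array([ -1.22536706, -95.32837183]), array([   3.3403896 , -144.50045605]), array([   1.84882624, -198.10750072])]
t=0.10 pos=[0.1559 0.501  0.2511] jaw=72.7 units tx,ty,tz=[  1.301 -18.573  12.44 ] roll=-1.20 F [ 1.  -0.6 -0.5] open 0.0919 q6 -0.15
```

```bash
R='{"fingers":1,"tx":-0.5,"ty":-5.5,"tz":7.6,"roll":-1.2}'; python3 -m crank '[{"fingers":1,"tx":-0.5,"ty":-5.5,"tz":7.6,"roll":-1.2},{"fingers":1,"tx":-0.5,"ty":-5.5,"tz":7.6,"roll":-1.2},{"fingers":1,"tx":-0.5,"ty":-5.5,"tz":7.6,"roll":-1.2},{"fingers":1,"tx":-0.5,"ty":-5.5,"tz":7.6,"roll":-1.2},{"fingers":1,"tx":-0.5,"ty":-5.5,"tz":7.6,"roll":-1.2},{"fingers":1,"tx":-0.5,"ty":-5.5,"tz":7.6,"roll":-1.2},{"fingers":1,"tx":-0.5,"ty":-5.5,"tz":7.6,"roll":-1.2},{"fingers":1,"tx":-0.5,"ty":-5.5,"tz":7.6,"roll":-1.2}]'
python3 -c "
from h import *
go([.4102,-.3563,.16],84.7)"
```

```text
time: 1.1
tool_pos: [0.3807, 0.2008, 0.2714]
tool_rot: [3.043, 1.57, 2.949]
contact_force: [-0.7, -0.1, 0.9]
opening: 0.0921
t=1.10 pos=[0.3807 0.2008 0.2714] jaw=84.6 units tx,ty,tz=[  2.781 -13.797   2.043] roll=-0.01 F [-0.7 -0.1  0.9] open 0.0921 q6 -1.17
```

```bash
python3 -m crank '[{"fingers":1,"tx":0,"ty":-13.8,"tz":2.04},{"fingers":1,"tx":0,"ty":-13.8,"tz":2.04},{"fingers":1,"tx":0,"ty":-13.8,"tz":2.04},{"fingers":1,"tx":0,"ty":-13.8,"tz":2.04},{"fingers":1,"tx":0.5,"ty":-13.8,"tz":2.04},{"fingers":1,"tx":1,"ty":-13.8,"tz":2.04},{"fingers":1,"tx":1.5,"ty":-13.8,"tz":2.04},{"fingers":1,"tx":2,"ty":-13.8,"tz":2.04}]'
python3 - <<'E'
from h import *
go([.4102,-.3563,.16],84.7)
snap('wrist','w1')
E
```

```text
t=1.10 pos=[0.3807 0.2008 0.2714] jaw=84.6 units tx,ty,tz=[  2.781 -13.797   2.043] roll=-0.01 F [-0.7 -0.1  0.9] open 0.0921 q6 -1.17invalid input at $[0]: expected keys fingers, tx, ty, tz, roll
```

View pics/w1.png

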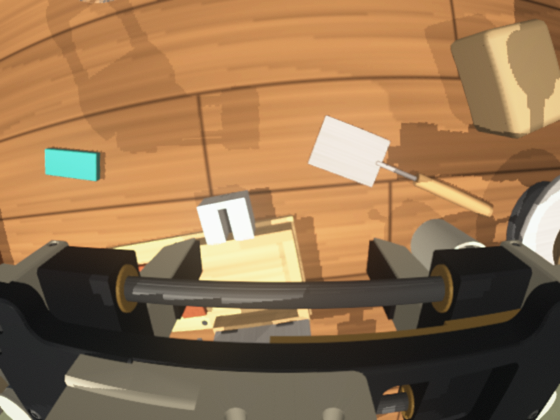

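The move was refused because "roll" was missing, so the arm hasn't moved. The picture shows the block at (225,218) and the fingers at (165,265) and (400,265). Repeating with all keys.

```bash
python3 -m crank '[{"fingers":1,"tx":0,"ty":-13.8,"tz":2.04,"roll":0},{"fingers":1,"tx":0,"ty":-13.8,"tz":2.04,"roll":0},{"fingers":1,"tx":0,"ty":-13.8,"tz":2.04,"roll":0},{"fingers":1,"tx":0,"ty":-13.8,"tz":2.04,"roll":0},{"fingers":1,"tx":0.5,"ty":-13.8,"tz":2.04,"roll":0},{"fingers":1,"tx":1,"ty":-13.8,"tz":2.04,"roll":0},{"fingers":1,"tx":1.5,"ty":-13.8,"tz":2.04,"roll":0},{"fingers":1,"tx":2,"ty":-13.8,"tz":2.04,"roll":0}]'
python3 - <<'E'
from h import *
go([.4102,-.3563,.14],84.7)
E
```

```text
time: 2.15
tool_pos: [0.4089, -0.2913, 0.219]
tool_rot: [-0.359, 1.569, -0.449]
contact_force: [-0.2, 0.6, 1.2]
opening: 0.0919
t=2.15 pos=[ 0.4089 -0.2913  0.219 ] jaw=84.9 units tx,ty,tz=[ 1.977 -1.613  0.174] roll=0.02 F [-0.2  0.6  1.2] open 0.0919 q6 -2.25
```

```bash
python3 -m crank '[{"fingers":1,"tx":0.5,"ty":-1.64,"tz":0.42,"roll":0},{"fingers":1,"tx":1.5,"ty":-1.64,"tz":0.42,"roll":0},{"fingers":1,"tx":2.5,"ty":-1.64,"tz":0.42,"roll":0},{"fingers":1,"tx":2.5,"ty":-1.64,"tz":0.42,"roll":0},{"fingers":1,"tx":2.5,"ty":-1.64,"tz":0.42,"roll":0},{"fingers":1,"tx":2.5,"ty":-1.64,"tz":0.42,"roll":0},{"fingers":1,"tx":2.5,"ty":-1.64,"tz":0.42,"roll":0},{"fingers":1,"tx":2.5,"ty":-1.64,"tz":0.42,"roll":0}]'
python3 - <<'E'
from h import *
go([.4201,-.3572,.045],84.7)
snap('wrist','w2')
E
```

```text
time: 3.15
tool_pos: [0.4185, -0.3579, 0.1198]
tool_rot: [-0.697, 1.57, -0.789]
contact_force: [0.6, -0.2, -0.7]
opening: 0.0918
t=3.15 pos=[ 0.4185 -0.3579  0.1198] jaw=84.7 units tx,ty,tz=[1.87  0.022 0.035] roll=0.00 F [ 0.6 -0.2 -0.7] open 0.0918 q6 -2.33
```

View pics/w2.png

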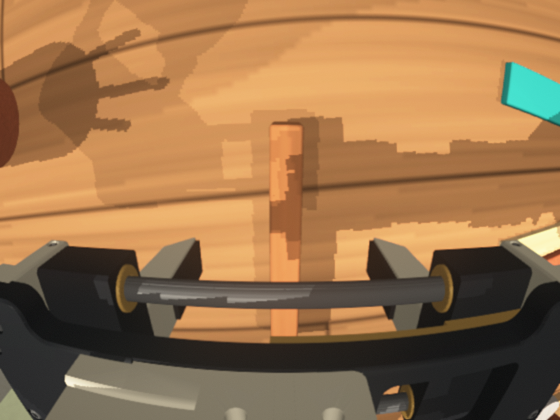

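The batten is centred between the jaws (column 286, fingers at 190 and 375) and aligned with them, with its near end at (286,124). I'll descend and grip.

```bash
python3 -m crank '[{"fingers":1,"tx":1,"ty":0,"tz":0.04,"roll":0},{"fingers":1,"tx":1.87,"ty":0,"tz":0.04,"roll":0},{"fingers":1,"tx":1.87,"ty":0,"tz":0.04,"roll":0},{"fingers":-1,"tx":1.87,"ty":0,"tz":0.04,"roll":0},{"fingers":-1,"tx":1.87,"ty":0,"tz":0.04,"roll":0},{"fingers":-1,"tx":1.87,"ty":0,"tz":0.04,"roll":0},{"fingers":-1,"tx":1.87,"ty":0,"tz":0.04,"roll":0},{"fingers":-1,"tx":1.87,"ty":0,"tz":0.04,"roll":0}]' 45
python3 - <<'E'
from h import *
# approach: batten centreline at case y -250 (front face -239), grip at x=-38
w=c2w(-38,-250); print(w); go([*w,.10],95.55)
E
```

```text
time: 4.2
tool_pos: [0.42, -0.3579, 0.0445]
tool_rot: [-0.558, 1.57, -0.651]
contact_force: [0.1, 0.1, -0.8]
opening: 0.0467
[ 0.51235673 -0.11950319]
t=4.20 pos=[ 0.42   -0.3579  0.0445] jaw=84.7 units tx,ty,tz=[-1.388  6.148  1.749] roll=-1.08 F [ 0.1  0.1 -0.8] open 0.0467 q6 -2.32
```

```bash
python3 -m crank '[{"fingers":-1,"tx":0,"ty":0,"tz":0,"roll":0},{"fingers":-1,"tx":0,"ty":0,"tz":0,"roll":0},{"fingers":-1,"tx":0,"ty":0,"tz":0,"roll":0},{"fingers":-1,"tx":0,"ty":0,"tz":0,"roll":0},{"fingers":-1,"tx":-0.7,"ty":0,"tz":0,"roll":0},{"fingers":-1,"tx":-1.4,"ty":0,"tz":0,"roll":0},{"fingers":-1,"tx":-1.4,"ty":1.5,"tz":0.5,"roll":0},{"fingers":-1,"tx":-1.4,"ty":3,"tz":1,"roll":-0.5}]'
python3 - <<'E'
from h import *
w=c2w(-38,-250); go([*w,.10],95.55)
E
```

```text
time: 5.2
tool_pos: [0.4706, -0.2427, 0.1005]
tool_rot: [-0.374, 1.57, -0.379]
contact_force: [1.4, 0.3, -1.4]
opening: 0.0217
t=5.20 pos=[ 0.4706 -0.2427  0.1005] jaw=89.7 units tx,ty,tz=[0.013 3.085 1.027] roll=-0.59 F [ 1.4  0.3 -1.4] open 0.0217 q6 -2.19
```

```bash
python3 -m crank '[{"fingers":-1,"tx":0,"ty":1,"tz":0.35,"roll":-0.2},{"fingers":-1,"tx":0,"ty":2,"tz":0.7,"roll":-0.4},{"fingers":-1,"tx":0,"ty":3.08,"tz":1.03,"roll":-0.59},{"fingers":-1,"tx":0,"ty":3.08,"tz":1.03,"roll":-0.59},{"fingers":-1,"tx":0,"ty":3.08,"tz":1.03,"roll":-0.59},{"fingers":-1,"tx":0,"ty":3.08,"tz":1.03,"roll":-0.59},{"fingers":-1,"tx":0,"ty":3.08,"tz":1.03,"roll":-0.59},{"fingers":-1,"tx":0,"ty":3.08,"tz":1.03,"roll":-0.59}]'
python3 - <<'E'
from h import *
w=c2w(-38,-250); go([*w,.0545],95.55)
snap('wrist','w3');snap('top','t1')
im=cv2.imread('pics/t1.png'); cv2.imwrite('pics/c3.png',cv2.resize(im[155:275,195:345],None,fx=5,fy=5,interpolation=cv2.INTER_CUBIC))
E
```

```text
time: 6.2
tool_pos: [0.5119, -0.121, 0.1003]
tool_rot: [1.339, 1.571, 1.436]
contact_force: [0.3, 0.9, -1.7]
opening: 0.0216
t=6.20 pos=[ 0.5119 -0.121   0.1003] jaw=95.5 units tx,ty,tz=[1.144 0.037 0.014] roll=-0.00 F [ 0.3  0.9 -1.7] open 0.0216 q6 -2.05
```

View pics/c3.png

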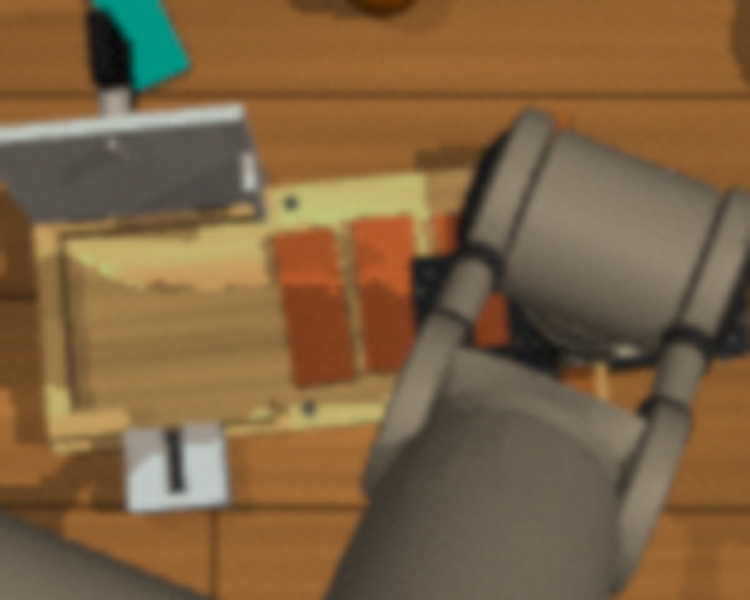

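```bash
python3 -m crank '[{"fingers":-1,"tx":0.6,"ty":0,"tz":0,"roll":0},{"fingers":-1,"tx":1,"ty":0,"tz":0,"roll":0},{"fingers":-1,"tx":1.15,"ty":0,"tz":0,"roll":0},{"fingers":-1,"tx":1.15,"ty":0.25,"tz":0,"roll":0},{"fingers":-1,"tx":1.15,"ty":0.5,"tz":0,"roll":0},{"fingers":-1,"tx":1.15,"ty":0.75,"tz":0,"roll":0},{"fingers":-1,"tx":1.15,"ty":1,"tz":0,"roll":0},{"fingers":-1,"tx":1.15,"ty":1.25,"tz":0,"roll":0}]'
python3 - <<'E'
from h import *
w=c2w(-38,-74); go([*w,.0545],95.55)
E
```

```text
time: 7.3
tool_pos: [0.5074, -0.07, 0.0546]
tool_rot: [-0.482, 1.57, -0.384]
contact_force: [0.2, -1.6, -0.6]
opening: 0.022
t=7.30 pos=[ 0.5074 -0.07    0.0546] jaw=95.6 units tx,ty,tz=[1.000e-03 3.157e+00 8.000e-03] roll=0.01 F [ 0.2 -1.6 -0.6] open 0.022 q6 -1.96
```

```bash
python3 -m crank '[{"fingers":-1,"tx":0,"ty":0.25,"tz":0,"roll":0},{"fingers":-1,"tx":0,"ty":0.5,"tz":0,"roll":0},{"fingers":-1,"tx":0,"ty":0.75,"tz":0,"roll":0},{"fingers":-1,"tx":0,"ty":1,"tz":0,"roll":0},{"fingers":-1,"tx":0,"ty":1.25,"tz":0,"roll":0},{"fingers":-1,"tx":0,"ty":1.5,"tz":0,"roll":0},{"fingers":-1,"tx":0,"ty":1.75,"tz":0,"roll":0},{"fingers":-1,"tx":0,"ty":2,"tz":0,"roll":0}]'
python3 -m crank '[{"fingers":-1,"tx":0,"ty":0.2,"tz":0,"roll":0},{"fingers":-1,"tx":0,"ty":0.4,"tz":0,"roll":0},{"fingers":-1,"tx":0,"ty":0.6,"tz":0,"roll":0},{"fingers":-1,"tx":0,"ty":0.8,"tz":0,"roll":0},{"fingers":-1,"tx":0,"ty":0.9,"tz":0,"roll":0},{"fingers":-1,"tx":0,"ty":1,"tz":0,"roll":0},{"fingers":-1,"tx":0,"ty":1,"tz":0,"roll":0},{"fingers":-1,"tx":0,"ty":1,"tz":0,"roll":0}]'
python3 - <<'E'
from h import *
w=c2w(-38,-74); go([*w,.0545],95.55)
snap('wrist','w4')
E
```

```text
time: 8.3
tool_pos: [0.4992, 0.0096, 0.0542]
tool_rot: [2.235, 1.571, 2.332]
contact_force: [-0.5, -1.1, -0.0]
opening: 0.0219
time: 9.3
tool_pos: [0.4954, 0.0488, 0.0542]
tool_rot: [2.052, 1.571, 2.15]
contact_force: [-0.7, 0.1, -0.7]
opening: 0.0216
t=9.30 pos=[0.4954 0.0488 0.0542] jaw=95.6 units tx,ty,tz=[-0.007  0.172  0.015] roll=0.01 F [-0.7  0.1 -0.7] open 0.0216 q6 -1.72
```

View pics/w4.png

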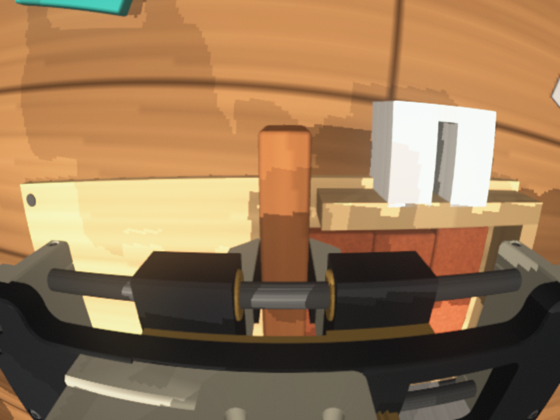

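The batten is at (285,190), with a gap of about 7 mm to the wall end at (320,215). All three tiles are side by side in the bay. I'll push on gently to the stop.

```bash
python3 -m crank '[{"fingers":-1,"tx":0,"ty":0.05,"tz":0,"roll":0},{"fingers":-1,"tx":0,"ty":0.1,"tz":0,"roll":0},{"fingers":-1,"tx":0,"ty":0.13,"tz":0,"roll":0},{"fingers":-1,"tx":0,"ty":0.15,"tz":0,"roll":0},{"fingers":-1,"tx":0,"ty":0.17,"tz":0,"roll":0},{"fingers":-1,"tx":0,"ty":0.19,"tz":0,"roll":0},{"fingers":-1,"tx":0,"ty":0.19,"tz":0,"roll":0},{"fingers":-1,"tx":0,"ty":0.19,"tz":0,"roll":0}]'
python3 - <<'E'
from h import *
w=c2w(-38,-74); go([*w,.0545],95.55)
E
```

```text
time: 10.35
tool_pos: [0.4947, 0.0561, 0.0543]
tool_rot: [-1.359, 1.571, -1.261]
contact_force: [0.1, -2.6, -1.4]
opening: 0.0216
t=10.35 pos=[0.4947 0.0561 0.0543] jaw=95.6 units tx,ty,tz=[-0.005 -0.013  0.014] roll=0.01 F [ 0.1 -2.6 -1.4] open 0.0216 q6 -1.71
```

```bash
python3 -m crank '[{"fingers":-1,"tx":0,"ty":0.02,"tz":0,"roll":0},{"fingers":-1,"tx":0,"ty":0.04,"tz":0,"roll":0},{"fingers":-1,"tx":0,"ty":0.06,"tz":0,"roll":0},{"fingers":-1,"tx":0,"ty":0.08,"tz":0,"roll":0},{"fingers":-1,"tx":0,"ty":0.08,"tz":0,"roll":0},{"fingers":-1,"tx":0,"ty":0.08,"tz":0,"roll":0},{"fingers":-1,"tx":0,"ty":0.08,"tz":0,"roll":0},{"fingers":-1,"tx":0,"ty":0.08,"tz":0,"roll":0}]'
python3 - <<'E'
from h import *
w=c2w(-38,-74); go([*w,.0545],95.55)
E
```

```text
time: 11.35
tool_pos: [0.4948, 0.0565, 0.0543]
tool_rot: [-1.595, 1.566, -1.495]
contact_force: [0.5, -20.2, -2.1]
opening: 0.0212
t=11.35 pos=[0.4948 0.0565 0.0543] jaw=95.7 units tx,ty,tz=[-0.004 -0.022  0.012] roll=0.01 F [  0.5 -20.2  -2.1] open 0.0212 q6 -1.70
```

```bash
python3 -m crank '[{"fingers":-1,"tx":0,"ty":-0.4,"tz":0,"roll":0},{"fingers":-1,"tx":0,"ty":-1.2,"tz":0,"roll":0},{"fingers":-1,"tx":0,"ty":-2.4,"tz":0,"roll":0},{"fingers":-1,"tx":-1.2,"ty":-3.6,"tz":0,"roll":0},{"fingers":-1,"tx":-1.2,"ty":-5,"tz":0,"roll":0},{"fingers":-1,"tx":-1.2,"ty":-6.4,"tz":0,"roll":0},{"fingers":-1,"tx":-1.2,"ty":-7.8,"tz":-1,"roll":0.5},{"fingers":-1,"tx":-1.2,"ty":-9,"tz":-2,"roll":1}]'
python3 - <<'E'
from h import *
go([.4201,-.3579,.0458],84.7)
E
```

```text
time: 12.35
tool_pos: [0.4528, -0.303, 0.1021]
tool_rot: [0.559, 1.57, 0.48]
contact_force: [0.1, -0.1, -0.7]
opening: 0.0217
t=12.35 pos=[ 0.4528 -0.303   0.1021] jaw=85.5 units tx,ty,tz=[ 1.407 -1.435 -0.708] roll=0.08 F [ 0.1 -0.1 -0.7] open 0.0217 q6 -2.22
```

```bash
python3 -m crank '[{"fingers":-1,"tx":0.4,"ty":-1.42,"tz":-0.7,"roll":0.08},{"fingers":-1,"tx":0.9,"ty":-1.42,"tz":-0.7,"roll":0.08},{"fingers":-1,"tx":1.3,"ty":-1.42,"tz":-0.7,"roll":0.08},{"fingers":-1,"tx":1.41,"ty":-1.42,"tz":-0.7,"roll":0.08},{"fingers":-1,"tx":1.42,"ty":-1.42,"tz":-0.7,"roll":0.08},{"fingers":-1,"tx":1.42,"ty":-1.42,"tz":-0.7,"roll":0.08},{"fingers":0.3,"tx":1.42,"ty":-1.42,"tz":-0.7,"roll":0.08},{"fingers":0.3,"tx":1.42,"ty":-1.42,"tz":-0.7,"roll":0.08}]'
python3 -m crank '[{"fingers":0.3,"tx":0,"ty":0,"tz":0,"roll":0},{"fingers":0.3,"tx":0,"ty":0,"tz":0,"roll":0},{"fingers":0.3,"tx":0,"ty":0,"tz":0,"roll":0},{"fingers":0.3,"tx":-1,"ty":0,"tz":0,"roll":0},{"fingers":0.3,"tx":-2.4,"ty":0,"tz":0,"roll":0},{"fingers":-1,"tx":-3.8,"ty":0,"tz":0,"roll":0},{"fingers":-1,"tx":-5,"ty":0,"tz":0,"roll":0},{"fingers":-1,"tx":-6,"ty":0,"tz":0,"roll":0}]'
python3 - <<'E'
from h import *
go([.42,-.358,.3])
snap('top','t2');snap('scene','s2')
# tiles in case coords (scene + top)
for n in('top','scene'):
    z=np.load(f'pics/{"t2" if n=="top" else "s2"}.npz'); P=pts(n,z['d']); p=z['p'].astype(int); zs=P[...,2]
    red=(p[...,0]>p[...,1]*2)&(abs(zs-.02)<.008); q=P[red]; c=np.array([w2c(a) for a in q]); k=(abs(c[:,0])<75)&(c[:,1]<75)&(c[:,1]>-280); c=c[k]; print(n,'tiles',len(c),np.percentile(c,[1,50,99],axis=0).round(1).tolist())
    c=np.array([w2c(a) for a in P.reshape(-1,3)]); Z=zs.ravel(); k=(Z>.06)&(Z<.23)&(abs(c[:,0]-80)<60)&(c[:,1]>-74)&(c[:,1]<-30)
    if k.sum()>30: A=np.polyfit(Z[k],c[k,0],1); print('lid x(z)',A,k.sum(),'x at .038',np.polyval(A,.038),'th',np.degrees(np.arctan(A[0]))+90)
im=cv2.imread('pics/t2.png'); cv2.imwrite('pics/c4.png',np.vstack([cv2.resize(im[165:285,190:410],(800,300)),cv2.resize(cv2.imread('pics/s2.png')[125:300,140:390],(400,300)).repeat(2,1)]))
E
```

```text
time: 13.35
tool_pos: [0.4216, -0.356, 0.046]
tool_rot: [-0.652, 1.57, -0.742]
contact_force: [-0.1, 0.1, 0.7]
opening: 0.0373
time: 14.35
tool_pos: [0.4212, -0.3559, 0.2877]
tool_rot: [-0.696, 1.569, -0.786]
contact_force: [-0.1, -1.3, 0.1]
opening: 0.0343
t=14.35 pos=[ 0.4212 -0.3559  0.2877] jaw=84.8 units tx,ty,tz=[-0.307 -0.056 -0.024] F [-0.1 -1.3  0.1] open 0.0343 q6 -2.32
top tiles 826 [[-44.4, -54.7], [-1.6, -2.4], [44.7, 52.2]]
lid x(z) [111.7904532   52.24620674] 292 x at .038 56.49424395811307 th 179.48748529318829
scene tiles 231 [[-45.7, -65.0], [-7.4, -41.5], [48.0, 51.4]]
lid x(z) [97.28251506 58.16531793] 526 x at .038 61.86205350308905 th 179.4110579731855
```

View pics/c4.png

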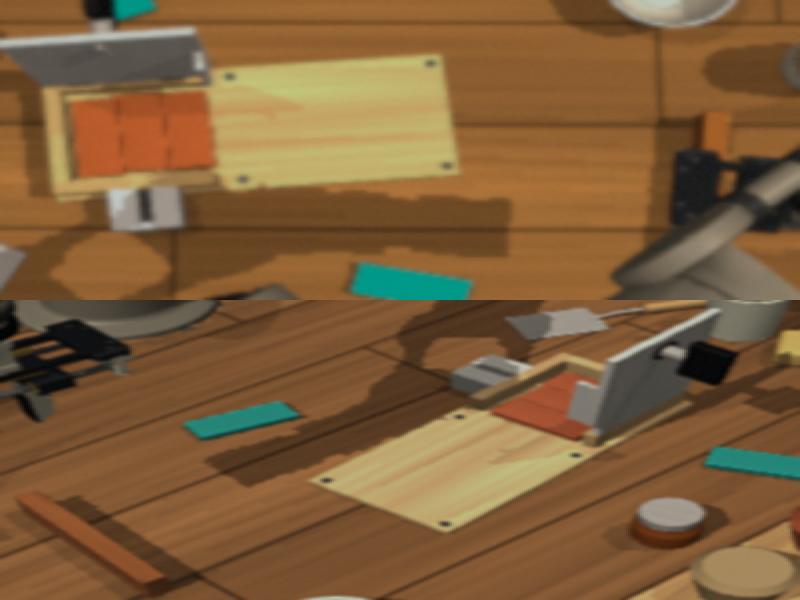

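All three tiles are in the bay (about y −60..58, near (140,130) in the upper half) and the batten stands on the bench. The lid leans outward about 6°. Next I'll go above a point behind the lid.

```bash
python3 - <<'E'
from h import *
go([*c2w(140,58),.295],5.55)
E
```

```text
t=14.45 pos=[ 0.4224 -0.3571  0.2904] jaw=84.8 units tx,ty,tz=[-0.174 14.514  4.641] roll=7.93 F [ 0.8 -0.4 -0. ] open 0.0262 q6 -2.32
```

```bash
python3 -m crank '[{"fingers":-1,"tx":-0.2,"ty":14.5,"tz":4.64,"roll":7.93},{"fingers":-1,"tx":-0.2,"ty":14.5,"tz":4.64,"roll":7.93},{"fingers":-1,"tx":-0.2,"ty":14.5,"tz":4.64,"roll":7.93},{"fingers":-1,"tx":-0.2,"ty":14.5,"tz":4.64,"roll":7.93},{"fingers":-1,"tx":-0.2,"ty":14.5,"tz":4.64,"roll":7.93},{"fingers":-1,"tx":-0.2,"ty":14.5,"tz":4.64,"roll":7.93},{"fingers":-1,"tx":-0.2,"ty":14.5,"tz":4.64,"roll":7.93},{"fingers":-1,"tx":-0.2,"ty":14.5,"tz":4.64,"roll":7.93}]'
python3 - <<'E'
from h import *
go([*c2w(140,58),.295],5.55)
E
```

```text
time: 15.45
tool_pos: [0.6012, 0.0678, 0.2905]
tool_rot: [-1.612, 1.569, -3.084]
contact_force: [0.1, -0.4, 0.1]
opening: 0.0007
t=15.45 pos=[0.6012 0.0678 0.2905] jaw=5.6 units tx,ty,tz=[-0.115  1.792 -3.252] roll=0.01 F [ 0.1 -0.4  0.1] open 0.0007 q6 -0.11
```

```bash
python3 -m crank '[{"fingers":-1,"tx":-0.1,"ty":0.9,"tz":-1.6,"roll":0},{"fingers":-1,"tx":-0.1,"ty":1.8,"tz":-3.25,"roll":0},{"fingers":-1,"tx":-0.1,"ty":1.8,"tz":-3.25,"roll":0},{"fingers":-1,"tx":0.5,"ty":1.8,"tz":-3.25,"roll":0},{"fingers":-1,"tx":1.2,"ty":1.8,"tz":-3.25,"roll":0},{"fingers":-1,"tx":1.96,"ty":1.8,"tz":-3.25,"roll":0},{"fingers":-1,"tx":1.96,"ty":1.8,"tz":-3.25,"roll":0},{"fingers":-1,"tx":1.96,"ty":1.8,"tz":-3.25,"roll":0}]'
python3 - <<'E'
from h import *
go([*c2w(140,58),.212],5.55)
snap('scene','s3')
cv2.imwrite('pics/c5.png',cv2.resize(cv2.imread('pics/s3.png')[50:250,250:470],(660,600)))
E
```

```text
time: 16.45
tool_pos: [0.6594, 0.2029, 0.2139]
tool_rot: [1.758, 1.57, 0.292]
contact_force: [-0.3, 0.3, 0.2]
opening: 0.0005
t=16.45 pos=[0.6594 0.2029 0.2139] jaw=6.0 units tx,ty,tz=[ 0.049  0.012 -0.033] roll=0.04 F [-0.3  0.3  0.2] open 0.0005 q6 0.08
```

View pics/c5.png

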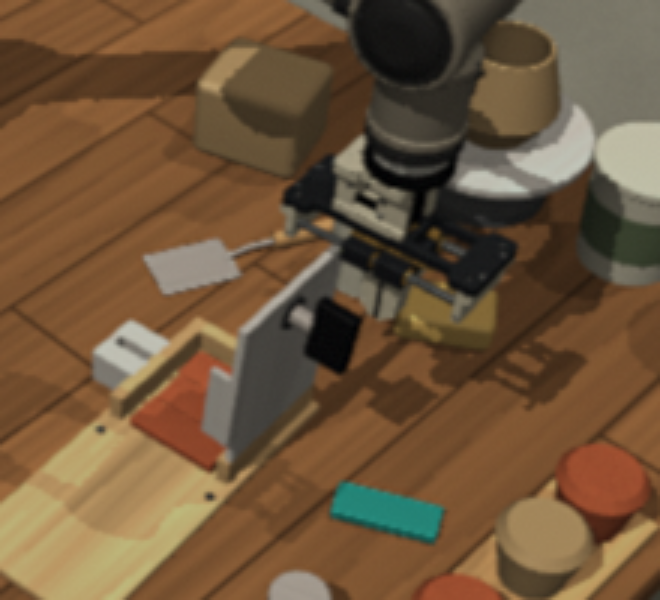

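Fingers at (385,290) are behind the lid, beyond the stud and clear of it. Starting the closing arc.

```bash
python3 -m crank '[{"fingers":-1,"tx":0.05,"ty":-0.5,"tz":0,"roll":0},{"fingers":-1,"tx":0.05,"ty":-0.9,"tz":0,"roll":0},{"fingers":-1,"tx":0.05,"ty":-1.22,"tz":0,"roll":0},{"fingers":-1,"tx":0.05,"ty":-1.55,"tz":0,"roll":0},{"fingers":-1,"tx":0.05,"ty":-1.88,"tz":0,"roll":0},{"fingers":-1,"tx":0.1,"ty":-2.2,"tz":0,"roll":0},{"fingers":-1,"tx":0.18,"ty":-2.52,"tz":0,"roll":0},{"fingers":-1,"tx":0.3,"ty":-2.84,"tz":0,"roll":0}]'
python3 - <<'E'
from h import *
go([*c2w(-4.1+19,58),.1969],5.55); print(w2c(observe()['tool_pos']))
E
```

```text
time: 17.5
tool_pos: [0.5475, 0.1913, 0.2039]
tool_rot: [1.679, 1.564, 0.212]
contact_force: [1.4, 1.2, 3.1]
opening: 0.0006
t=17.50 pos=[0.5475 0.1913 0.2039] jaw=6.0 units tx,ty,tz=[ 0.173 -0.304 -0.053] roll=0.04 F [1.4 1.2 3.1] open 0.0006 q6 0.10
[27.03975558 55.95597816]
```

```bash
python3 -m crank '[{"fingers":-1,"tx":0.17,"ty":-0.3,"tz":0,"roll":0},{"fingers":-1,"tx":0.34,"ty":-0.58,"tz":0,"roll":0},{"fingers":-1,"tx":0.52,"ty":-0.86,"tz":0,"roll":0},{"fingers":-1,"tx":0.73,"ty":-1.1,"tz":0,"roll":0},{"fingers":-1,"tx":0.96,"ty":-1.34,"tz":0,"roll":0},{"fingers":-1,"tx":1.21,"ty":-1.55,"tz":0,"roll":0},{"fingers":-1,"tx":1.47,"ty":-1.75,"tz":0,"roll":0},{"fingers":-1,"tx":1.76,"ty":-1.91,"tz":0,"roll":0}]'
python3 - <<'E'
from h import *
go([*c2w(-86+19,58),.071],5.55); print(w2c(observe()['tool_pos']))
E
```

```text
time: 18.5
tool_pos: [0.4694, 0.183, 0.1299]
tool_rot: [-1.638, 1.57, -3.105]
contact_force: [-0.3, 0.3, 2.1]
opening: 0.0007
t=18.50 pos=[0.4694 0.183  0.1299] jaw=6.0 units tx,ty,tz=[ 1.474 -0.385 -0.072] roll=0.04 F [-0.3  0.3  2.1] open 0.0007 q6 0.12
[-51.54056007  55.24932465]
```

```bash
python3 -m crank '[{"fingers":-1,"tx":0.2,"ty":-0.1,"tz":0,"roll":0},{"fingers":-1,"tx":0.5,"ty":-0.2,"tz":0,"roll":0},{"fingers":-1,"tx":0.82,"ty":-0.29,"tz":0,"roll":0},{"fingers":-1,"tx":1.1,"ty":-0.34,"tz":0,"roll":0},{"fingers":-1,"tx":1.3,"ty":-0.38,"tz":0,"roll":0},{"fingers":-1,"tx":1.45,"ty":-0.38,"tz":0,"roll":0},{"fingers":-1,"tx":1.5,"ty":-0.38,"tz":0,"roll":0},{"fingers":-1,"tx":1.5,"ty":-0.38,"tz":0,"roll":0}]'
python3 - <<'E'
from h import *
go([*c2w(-86+19,58),.071],5.55); print(w2c(observe()['tool_pos']))
E
```

```text
time: 19.5
tool_pos: [0.4546, 0.1814, 0.0712]
tool_rot: [-1.424, 1.57, -2.89]
contact_force: [-2.8, -1.4, 7.1]
opening: 0.0001
t=19.50 pos=[0.4546 0.1814 0.0712] jaw=6.0 units tx,ty,tz=[ 0.005 -0.015 -0.073] roll=0.04 F [-2.8 -1.4  7.1] open 0.0001 q6 0.12
[-66.36940823  55.09884666]
```

```bash
python3 -m crank '[{"fingers":-1,"tx":0.04,"ty":0,"tz":0,"roll":0},{"fingers":-1,"tx":0.04,"ty":0,"tz":0,"roll":0},{"fingers":-1,"tx":-1.2,"ty":0,"tz":0,"roll":0},{"fingers":-1,"tx":-2.4,"ty":0,"tz":0,"roll":0},{"fingers":1,"tx":-3.6,"ty":0,"tz":0,"roll":-1},{"fingers":1,"tx":-3.6,"ty":0,"tz":0,"roll":-2},{"fingers":1,"tx":-3.6,"ty":0,"tz":0,"roll":-3},{"fingers":1,"tx":-3.6,"ty":0,"tz":0,"roll":-4}]'
python3 - <<'E'
from h import *
go([*c2w(-94,0),.20],95.55); print(w2c(observe()['tool_pos']))
E
```

```text
time: 20.5
tool_pos: [0.4551, 0.1815, 0.215]
tool_rot: [0.97, 1.57, 0.207]
contact_force: [-0.2, 0.7, -0.3]
opening: 0.0362
t=20.50 pos=[0.4551 0.1815 0.215 ] jaw=46.3 units tx,ty,tz=[ 0.373 -1.432  0.584] roll=-4.92 F [-0.2  0.7 -0.3] open 0.0362 q6 -0.59
[-65.9023326   55.09358287]
```

```bash
python3 -m crank '[{"fingers":1,"tx":0,"ty":-1.43,"tz":0.58,"roll":-1},{"fingers":1,"tx":0,"ty":-1.43,"tz":0.58,"roll":-2},{"fingers":1,"tx":0,"ty":-1.43,"tz":0.58,"roll":-3},{"fingers":1,"tx":0,"ty":-1.43,"tz":0.58,"roll":-4},{"fingers":1,"tx":0,"ty":-1.43,"tz":0.58,"roll":-4.9},{"fingers":1,"tx":0,"ty":-1.43,"tz":0.58,"roll":-4.9},{"fingers":1,"tx":0,"ty":-1.43,"tz":0.58,"roll":-4.9},{"fingers":1,"tx":0,"ty":-1.43,"tz":0.58,"roll":-4.9}]'
python3 - <<'E'
from h import *
go([*c2w(-94,0),.10],95.55)
p,d=snap('wrist','w5')
s,tp,R=tool(); c=get_calibration('wrist'); f=210/np.tan(np.radians(c['vertical_fov'])/2)
v,u=np.mgrid[:420,:560]; x=(u-c['cx'])/f; y=(v-c['cy'])/f; r=np.hypot(x,y)+1e-9
P=np.stack([d*np.tan(r)*x/r,d*np.tan(r)*y/r,d],-1); T=np.array(c['T_tool_cam']); P=(P@T[:3,:3].T+T[:3,3])@R.T+tp
np.save('pics/P5.npy',P)
q=P.reshape(-1,3); C=np.array([w2c(a) for a in q]); k=(abs(C[:,0]+94)<50)&(abs(C[:,1])<40)&(q[:,2]>.1)&(q[:,2]<.12)
print('wing top n',k.sum()); 
if k.sum()>20: print(cv2.minAreaRect(C[k].astype(np.float32)),np.median(q[k,2]))
k=(abs(C[:,0]+50)<70)&(abs(C[:,1])<70)&(q[:,2]>.03)&(q[:,2]<.06); A=np.c_[C[k],np.ones(k.sum())]; print('lid plane',np.linalg.lstsq(A,q[k,2],rcond=None)[0],np.median(q[k,2]))
E
```

```text
time: 21.5
tool_pos: [0.4319, 0.1242, 0.2148]
tool_rot: [0.13, 1.571, 0.216]
contact_force: [0.2, 0.4, 0.7]
opening: 0.0916
t=21.50 pos=[0.4319 0.1242 0.2148] jaw=94.9 units tx,ty,tz=[ 2.87  -0.009  0.013] roll=-0.07 F [0.2 0.4 0.7] open 0.0916 q6 -1.55
wing top n 1469
((-94.98831176757812, -0.28633594512939453), (14.699542045593262, 63.046783447265625), 85.73404693603516) 0.10995717798557353
lid plane [-1.14221963e-06 -3.97067681e-07  4.61925368e-02] 0.046232010982575414
```

View pics/w5.png

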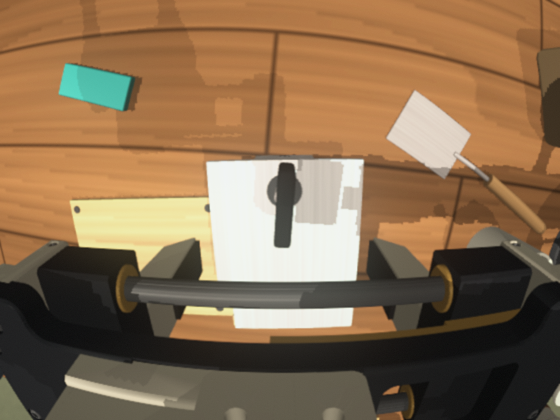

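The lid is flat at z = 0.0462. The wing is at case (−95, −0.3), top 0.110, turned about 4° clockwise (picture (284,205)). Descending and gripping.

```bash
python3 -m crank '[{"fingers":0.2,"tx":1,"ty":-0.02,"tz":-0.01,"roll":0.36},{"fingers":0.2,"tx":2,"ty":-0.02,"tz":-0.01,"roll":0.36},{"fingers":0.2,"tx":2.9,"ty":-0.02,"tz":-0.01,"roll":0.36},{"fingers":0,"tx":2.9,"ty":-0.02,"tz":-0.01,"roll":0.36},{"fingers":-1,"tx":2.9,"ty":-0.02,"tz":-0.01,"roll":0.36},{"fingers":-1,"tx":2.9,"ty":-0.02,"tz":-0.01,"roll":0.36},{"fingers":-1,"tx":2.9,"ty":-0.02,"tz":-0.01,"roll":0.36},{"fingers":-1,"tx":2.9,"ty":-0.02,"tz":-0.01,"roll":0.36}]' 60
python3 - <<'E'
from h import *
go([*c2w(-95,-.3),.0985],91.3)
E
```

```text
time: 22.55
tool_pos: [0.4318, 0.1234, 0.0993]
tool_rot: [0.165, 1.57, 0.189]
contact_force: [0.1, 0.1, 0.4]
opening: 0.0164
t=22.55 pos=[0.4318 0.1234 0.0993] jaw=91.4 units tx,ty,tz=[ 0.021  0.002 -0.008] roll=0.01 F [0.1 0.1 0.4] open 0.0164 q6 -1.49
```

```bash
python3 -m crank '[{"fingers":-1,"tx":0,"ty":0,"tz":0,"roll":0},{"fingers":-1,"tx":0,"ty":0,"tz":0,"roll":0},{"fingers":-1,"tx":0,"ty":0,"tz":0,"roll":-0.2},{"fingers":-1,"tx":0.1,"ty":0,"tz":0,"roll":-0.2},{"fingers":-1,"tx":0.2,"ty":0,"tz":0,"roll":-0.2},{"fingers":-1,"tx":0.3,"ty":0,"tz":0,"roll":-0.2},{"fingers":-1,"tx":0.4,"ty":0,"tz":0,"roll":-0.2},{"fingers":-1,"tx":0.46,"ty":0,"tz":0,"roll":-0.2}]'
python3 - <<'E'
from h import *
go([*c2w(-95,-.3),.0985-.019],91.3); print(observe()['torque'])
E
```

```text
time: 23.55
tool_pos: [0.4318, 0.1241, 0.0811]
tool_rot: [0.705, 1.569, 0.764]
contact_force: [-2.5, 5.3, 11.5]
opening: 0.0138
t=23.55 pos=[0.4318 0.1241 0.0811] jaw=93.4 units tx,ty,tz=[ 0.04  -0.014 -0.009] roll=0.21 F [-2.5  5.3 11.5] open 0.0138 q6 -1.52
[0.9522101  0.45197445 0.01597335]
```

```bash
python3 -m crank '[{"fingers":-1,"tx":0.01,"ty":0,"tz":0,"roll":0.6},{"fingers":-1,"tx":0.01,"ty":0,"tz":0,"roll":1.2},{"fingers":-1,"tx":0.01,"ty":0,"tz":0,"roll":1.8},{"fingers":-1,"tx":0.01,"ty":0,"tz":0,"roll":2.4},{"fingers":-1,"tx":0.01,"ty":0,"tz":0,"roll":3},{"fingers":-1,"tx":0.01,"ty":0,"tz":0,"roll":3.6},{"fingers":-1,"tx":0.01,"ty":0,"tz":0,"roll":4.2},{"fingers":-1,"tx":0.01,"ty":0,"tz":0,"roll":4.8}]'
python3 - <<'E'
from h import *
go([*c2w(-95,-.3),.0985-.019],9.5); print(observe()['torque'])
E
```

```text
time: 24.55
tool_pos: [0.432, 0.1245, 0.081]
tool_rot: [1.589, 1.568, 0.806]
contact_force: [-3.3, 8.7, 10.8]
opening: 0.0137
t=24.55 pos=[0.432  0.1245 0.081 ] jaw=45.2 units tx,ty,tz=[ 0.038 -0.027  0.009] roll=3.57 F [-3.3  8.7 10.8] open 0.0137 q6 -0.68
[1.35724171 0.46576522 0.04824678]
```

```bash
python3 -m crank '[{"fingers":-1,"tx":0.01,"ty":0,"tz":0,"roll":0.6},{"fingers":-1,"tx":0.01,"ty":0,"tz":0,"roll":1.2},{"fingers":-1,"tx":0.01,"ty":0,"tz":0,"roll":1.8},{"fingers":-1,"tx":0.01,"ty":0,"tz":0,"roll":2.4},{"fingers":-1,"tx":0.01,"ty":0,"tz":0,"roll":3},{"fingers":-1,"tx":0.01,"ty":0,"tz":0,"roll":3.4},{"fingers":-1,"tx":0.01,"ty":0,"tz":0,"roll":3.7},{"fingers":-1,"tx":0.01,"ty":0,"tz":0,"roll":3.7}]'
python3 - <<'E'
from h import *
go([*c2w(-95,-.3),.0985-.019],9.5); print(observe()['torque'])
E
```

```text
time: 25.55
tool_pos: [0.4324, 0.1247, 0.0808]
tool_rot: [1.973, 1.567, 0.549]
contact_force: [-2.1, 9.9, 11.6]
opening: 0.0136
t=25.55 pos=[0.4324 0.1247 0.0808] jaw=8.4 units tx,ty,tz=[ 0.031 -0.027  0.026] roll=-0.11 F [-2.1  9.9 11.6] open 0.0136 q6 -0.04
[1.53106823 0.50989342 0.80684707]
```

```bash
python3 -m crank '[{"fingers":-1,"tx":-0.05,"ty":0,"tz":0,"roll":0},{"fingers":-1,"tx":-0.1,"ty":0,"tz":0,"roll":0},{"fingers":-1,"tx":-0.13,"ty":0,"tz":0,"roll":0},{"fingers":0.2,"tx":-0.13,"ty":0,"tz":0,"roll":0},{"fingers":0.2,"tx":-0.13,"ty":0,"tz":0,"roll":0},{"fingers":0.2,"tx":-0.13,"ty":0,"tz":0,"roll":0},{"fingers":0.2,"tx":-0.13,"ty":0,"tz":0,"roll":0},{"fingers":0.2,"tx":-0.13,"ty":0,"tz":0,"roll":0}]'
python3 -m crank '[{"fingers":0.2,"tx":-0.6,"ty":0,"tz":0,"roll":0},{"fingers":0.2,"tx":-1.4,"ty":0,"tz":0,"roll":0},{"fingers":0.2,"tx":-2.6,"ty":0,"tz":0,"roll":0},{"fingers":0.6,"tx":-3.6,"ty":0,"tz":0,"roll":0},{"fingers":1,"tx":-3.6,"ty":0,"tz":0,"roll":0},{"fingers":1,"tx":-3.6,"ty":0,"tz":0,"roll":-2},{"fingers":1,"tx":-3.6,"ty":0,"tz":0,"roll":-3},{"fingers":1,"tx":-3.6,"ty":0,"tz":0,"roll":-4}]'
python3 - <<'E'
from h import *
go([*c2w(-94,0),.10])
p,d=snap('wrist','w6')
s,tp,R=tool(); c=get_calibration('wrist'); f=210/np.tan(np.radians(c['vertical_fov'])/2)
v,u=np.mgrid[:420,:560]; x=(u-c['cx'])/f; y=(v-c['cy'])/f; r=np.hypot(x,y)+1e-9
P=np.stack([d*np.tan(r)*x/r,d*np.tan(r)*y/r,d],-1); T=np.array(c['T_tool_cam']); P=(P@T[:3,:3].T+T[:3,3])@R.T+tp
q=P.reshape(-1,3); C=np.array([w2c(a) for a in q]); k=(abs(C[:,0]+94)<40)&(abs(C[:,1])<40)&(q[:,2]>.08)&(q[:,2]<.12)&(p.reshape(-1,3).max(1)<70)
print('wing top',k.sum(),np.median(q[k,2]),np.percentile(C[k],[2,50,98],axis=0).round(1).tolist(),cv2.minAreaRect(C[k].astype(np.float32)))
k=(abs(C[:,0]+50)<70)&(abs(C[:,1])<70)&(q[:,2]>.03)&(q[:,2]<.06); A=np.c_[C[k],np.ones(k.sum())]; print('lid plane',np.linalg.lstsq(A,q[k,2],rcond=None)[0])
E
```

```text
time: 26.55
tool_pos: [0.4315, 0.1233, 0.0847]
tool_rot: [-1.685, 1.571, -3.11]
contact_force: [-0.2, 0.6, 0.1]
opening: 0.0542
time: 27.55
tool_pos: [0.4309, 0.1233, 0.2275]
tool_rot: [-2.194, 1.569, -3.05]
contact_force: [0.1, 0.3, 0.2]
opening: 0.0914
t=27.55 pos=[0.4309 0.1233 0.2275] jaw=41.0 units tx,ty,tz=[3.188 0.045 0.018] F [0.1 0.3 0.2] open 0.0914 q6 -0.61
wing top 898 0.09741529824625078 [[-103.0, -26.3], [-98.0, 5.7], [-88.5, 31.4]] ((-95.58972930908203, 1.2327289581298828), (13.467123031616211, 61.33208465576172), 2.827862501144409)
lid plane [-1.53127846e-06  1.06787099e-07  4.62165320e-02]
```

View pics/w6.png

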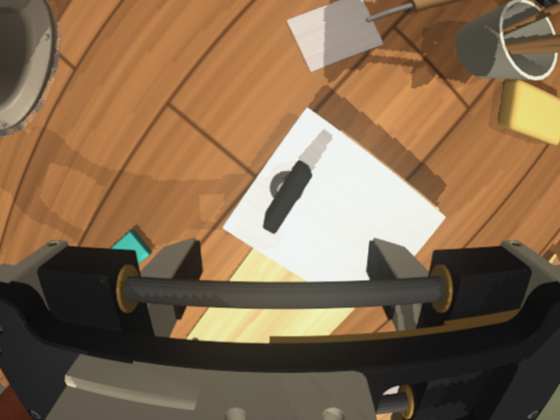

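Wing top is at 0.0974 (stud 12.6 mm in), turned about 87°, and the lid is flat: locked. The gripper is clear of everything.

```bash
python3 -c "
from cell import *
print(observe()['time']); print(hand_in())"
```

```text
27.6
the job is handed in; nothing more can be done
None
```

The tiles are packed in the case, the lid is shut, and the stud is locked. I handed the job in at 27.6 s of the 72 s allowed.

- **Tiles:** I held the batten as a straightedge and pushed the three tiles along the case's +y. It stopped against the side walls at about 20 N. A picture taken afterwards shows all three in the bay, side by side. I kept the fingertips above the tops of the tiles throughout.
- **Batten:** it stands back at its starting place on the bench, well clear of the case.
- **Lid and stud:** I pushed the lid shut from behind. I then pushed the stud in about 18 mm and turned it clockwise until it hit its stop, with about 0.8 N m of torque.
- **Last checks:** the lid is flat at z = 46.2 mm. The stud has sprung back to about 12.6 mm in, as it should when locked (12.5 mm expected). The wing measures about 87° (1.52 rad), against a stop at 1.5 rad, so it agrees within measuring error.
- **Force and contact:** the highest force I read after a move was about 20 N. The gripper was free of everything at the end.

One move was refused early because a key was missing; it cost no time and moved nothing. I found no disagreements in the checks, but I took no final full-scene picture of the bystanders. I know of no contact with any of them.

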